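# Wipe copper offcuts off the filter cutting plate

### The arm

A 6-joint arm with a two-finger parallel gripper is mounted at the origin on the work surface. World frame = base frame: x ahead of the robot, y to its left, z up, the work surface at z = 0. Lengths are in m, angles in rad, forces in N, time in s.
With the tool pointing down it reaches from about 0.425 to 0.95 m from the base axis. Payload 14.7 kg.
Tool frame: the origin (TCP) lies on the centre line of the jaws, within the pads' length; the fingertips stand 25 mm ahead of it and the grasp point (between the pads) lies 6 mm ahead of it (ctrl.finger_overhang is the distance from the TCP to the fingertips, in m); z points along the fingers, y is the line along which they close (so a half turn about z gives the same grasp; the last joint's range is limited). The gripper opens to 85 mm and grips with 20 to 120 N. Pads are 22 mm wide; open, the fingers measure 114 mm over their backs; the gripper's body (76 mm by 85 mm) begins 54 mm behind the grasp point. The pads swing forward as they close: fully open they stand 13 mm farther back than shut.
Start: joints at [-1.371, 0.48, 1.596, -0, 1.065, -0.047], TCP at [0.159, -0.63, 0.256] pointing down, gripper open.
Joint ranges: [-2.75, 2.75], [-0.82, 2.05], [0.23, 2.67], [-1.56, 4.7], [0.09, 2.69], [-2.92, 2.92]. Speed limits (rad/s): [1.89, 1.89, 2.39, 3.01, 3.01, 3.01].

### API

Orientations are given as a 3x3 rotation matrix whose columns are the frame's x, y, z axes.
In Python, from bench import ctrl gives the robot as it stands. The module is installed in compiled form; this text tells all that it offers. Calls block until the motion is done:
- ctrl.move_to(position, orientation): joint-space move of the TCP to a pose.
- ctrl.line_to(position, v=0.15, ori=None): straight line of the TCP; ori=None keeps the orientation; v is the mean speed in m/s.
- ctrl.goto_joints(angles): joint-space move.
- ctrl.move_gripper(opening): finger opening in m; the grip force is fixed at half the most; returns when the fingers have stopped.
- ctrl.hold(seconds).
- ctrl.solve_ik(position, orientation): joint angles nearest the present ones, or None.
- ctrl.get_obs(): the state.
- ctrl.grab_frame(name): name is "scene" or "side" or "wrist"; returns a dict with "pixels" (384x512x3 uint8, red, green, blue), "fx", "fy", "cx", "cy" (pixels), "dist" ([k1, k2, p1, p2, k3] as OpenCV has them; the pictures are not rectified), "xyz" and "attitude" of the camera in the world; the wrist camera has in their place "tool_from_camera" (4x4, takes a point from camera to tool coordinates, whose origin is the TCP and whose axes are the flange's). Camera axes: x right, y up, looking along -z (the intrinsics and any distortion apply to the point x, -y, -z); pixel columns grow to the right and rows downward; lengths in m; the calibration is good to about 2 mm. A picture is of the moment at which its call begins: read the wrist's pose just before it. There is no depth.
A pose or a line that the arm cannot do raises ctrl.Unreachable and nothing moves.
- ctrl.job_done(): hands the job in; it is judged then, once.
Trained networks look in the newest picture that a camera, given by its name, has taken for a name from the list of things; names that differ only in an ending like _2 or _b are one class to them, and where a whole thing is asked for, a point or a joint stands for the part that bears it (a point fixed in the world has none). Each returns a list of dicts, best first, with "conf" (0 to 1); they miss things now and then, are a little off and sometimes report something else, mostly with a low value. They report only what shows in the picture. A call takes as long as a camera call.
- ctrl.boxes_of(camera, query): "point" ([x, y, z] in m, in world coordinates, good to about 4 mm: the middle of the surface that is visible of it).
- ctrl.place_of(camera, query): "point" ([x, y, z] in m, in world coordinates, good to about 4 mm: a listed point, or the origin of a listed thing).
The state is a dict: "time": time; "joint_pos": joint angles; "joint_vel": joint speeds; "effort": joint torques, N m; "eef_pos": TCP position; "eef_rot": TCP orientation; "force": force on the tool from outside, world axes, zero at the start; "wrist_torque": the same for the moment, N m; "width": finger opening in m; "grasp_force": force on a finger pad.
Only numpy, scipy, OpenCV 4.12 (cv2) and the standard library are available. Lean on these libraries where they do the work, as an engineer would, in place of code of your own. Each camera call takes 0.05 s, during which the arm holds its last target. There are 200 camera calls.

### The job

Pick up the scraper block and wipe all five copper offcuts off the white cutting plate into the steel trough at its end, without touching the offcuts with the gripper. Then put the scraper back, standing upright on the middle of its black rubber pad, and leave the stand, the probe and the tweezers where they are.

Things in the scene. Friction and masses are not known exactly. Their poses are not given: they have to be found in the camera images.
- plate: Fixed unit 166 (x) by 270 (y) mm, origin at the centre of its underside. White flat cutting surface 32 mm above the shelf, y = -55 to +135 mm, 154 mm wide between two aluminium rims along its sides (6 mm wide, 6 mm high, at x = +-80 mm), open at both ends. The steel trough joins its -y end, y = -55 to -131 mm; trough walls 4 to 6 mm thick, tops 38 mm above the shelf.
- trough (a point): Centre of the steel trough's inner floor, axes as the plate; open on top, inside 154 mm (x) by 76 mm (y), floor 6 mm above the shelf and 26 mm below the cutting surface.
- pad: Fixed black rubber rest pad, 160 (x) by 100 (y) mm, 6 mm thick, origin at the centre of its underside.
- scraper: Loose scraper block of about 150 g, origin at the centre of its flat underside, z up. Blue foot 100 mm (x, the wiping width) by 30 mm (y) by 24 mm high; on it a yellow grip 60 mm (x) by 22 mm thick (y), from 24 to 74 mm high: grasp it from above across y. It starts standing on the rest pad.
- chip1: Loose copper offcut, flat block 18 x 14 x 6 mm, origin at the centre of its underside, lying on the cutting surface, within 70 mm of the plate's middle line and between y = -35 and +90 mm in the plate's frame.
- chip2: Loose copper offcut, flat block 20 x 12 x 6 mm, origin at the centre of its underside, lying on the cutting surface, within 70 mm of the plate's middle line and between y = -35 and +90 mm in the plate's frame.
- chip3: Loose copper offcut, flat block 16 x 16 x 7 mm, origin at the centre of its underside, lying on the cutting surface, within 70 mm of the plate's middle line and between y = -35 and +90 mm in the plate's frame.
- chip4: Loose copper offcut, flat block 18 x 13 x 6 mm, origin at the centre of its underside, lying on the cutting surface, within 70 mm of the plate's middle line and between y = -35 and +90 mm in the plate's frame.
- chip5: Loose copper offcut, flat block 16 x 14 x 7 mm, origin at the centre of its underside, lying on the cutting surface, within 70 mm of the plate's middle line and between y = -35 and +90 mm in the plate's frame.
- stand: Bystander: milky acrylic slotted stand 60 x 120 mm, about 100 mm tall, holding a purple arrow marker, a copper wedge and an aluminium square; origin at the centre of its underside.
- probe: Bystander: black survey meter probe lying along its y, 162 mm long, 48 mm thick; origin at its underside.
- tweezers: Bystander: stainless tweezers lying along their y, about 130 mm long, 7 mm thick; origin at the underside.

How it is judged:
By the outcome, as a careful person would: the job done as asked, in the order asked, and still so for the second after the job is handed in, with the robot touching nothing.
It also fails if it takes over 64 s, if anything falls off the work surface, if the arm or the gripper's body presses on something with over 40 N, if the wrist force passes 120 N, or if a joint passes its speed limit or range.

## Working session

There is one attempt and no reset: what is moved stays moved. The work goes in short steps, each a Python script; the robot and the scene stay as the last script left them, time stands still between calls to the robot, and variables do not carry over. Pictures are saved under pics/ and viewed, at most 10 in all, crops included, and the job is handed in when it is done.

```bash
mkdir -p pics; python3 - <<'E'
from bench import ctrl
import cv2,numpy as np
ims=[]
for c in("scene","side","wrist"):
    f=ctrl.grab_frame(c); ims.append(f["pixels"][:,:,::-1])
    if c!="wrist": print(c,np.round(f["xyz"],3),np.round(f["attitude"],3).tolist(),f["fx"],f["dist"])
    else: print(np.round(f["tool_from_camera"],3).tolist())
    for q in["plate","trough","pad","scraper","chip1","chip2","chip3","chip4","chip5","stand","probe","tweezers"]:
        r=ctrl.place_of(c,q); print(c,q,[(np.round(d["point"],3).tolist(),round(d["conf"],2)) for d in r[:2]])
cv2.imwrite("pics/a.png",ims[0]);cv2.imwrite("pics/b.png",ims[1]);cv2.imwrite("pics/c.png",ims[2])
o=ctrl.get_obs();print(o["time"],o["eef_rot"])
E
```

```text
scene [0.994 0.119 0.717] [[-0.27, -0.831, 0.486], [0.963, -0.239, 0.126], [0.011, 0.502, 0.865]] 389.64347589017666 [-0.11960888  0.          0.          0.          0.        ]
scene plate [([0.517, 0.173, 0.003], 0.58)]
scene trough [([0.496, 0.081, 0.009], 0.64), ([0.757, -0.199, 0.001], 0.6)]
scene pad [([0.523, -0.103, -0.001], 0.92)]
scene scraper []
scene chip1 [([0.478, 0.242, 0.035], 0.64), ([0.541, 0.145, 0.036], 0.56)]
scene chip2 [([0.478, 0.242, 0.035], 0.64), ([0.541, 0.145, 0.036], 0.56)]
scene chip3 [([0.478, 0.242, 0.035], 0.64), ([0.541, 0.145, 0.036], 0.56)]
scene chip4 [([0.478, 0.242, 0.035], 0.64), ([0.541, 0.145, 0.036], 0.56)]
scene chip5 [([0.478, 0.242, 0.035], 0.64), ([0.541, 0.145, 0.036], 0.56)]
scene stand [([0.763, 0.192, -0.001], 0.65)]
scene probe [([0.769, -0.02, 0.004], 0.86)]
scene tweezers [([0.576, 0.209, 0.032], 0.72), ([0.755, -0.197, -0.0], 0.51)]
side [0.383 0.521 0.572] [[-0.891, 0.31, -0.333], [-0.455, -0.608, 0.65], [-0.001, 0.731, 0.683]] 396.814397789592 [-0.13362849  0.          0.          0.          0.        ]
side plate [([0.517, 
[... 440 characters left out ...]
.57)]
side chip5 [([0.473, 0.187, 0.031], 0.61), ([0.547, 0.147, 0.035], 0.57)]
side stand [([0.763, 0.189, -0.003], 0.61)]
side probe [([0.771, -0.017, 0.001], 0.77), ([0.574, 0.209, 0.036], 0.49)]
side tweezers [([0.759, -0.199, 0.004], 0.61)]
[[-0.001, 0.946, 0.325, 0.082], [1.0, 0.0, 0.001, 0.001], [0.001, 0.325, -0.946, -0.118], [0.0, 0.0, 0.0, 1.0]]
wrist plate []
wrist trough []
wrist pad []
wrist scraper []
wrist chip1 []
wrist chip2 []
wrist chip3 []
wrist chip4 []
wrist chip5 []
wrist stand []
wrist probe []
wrist tweezers []
1.95 [[ 9.69707496e-01  2.44269057e-01 -6.81679945e-06]
 [ 2.44269057e-01 -9.69707494e-01  5.74022399e-05]
 [ 7.41128948e-06 -5.73285155e-05 -9.99999998e-01]]
```

View pics/a.png

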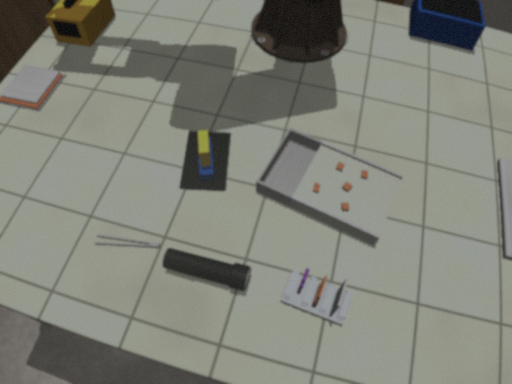

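View pics/b.png

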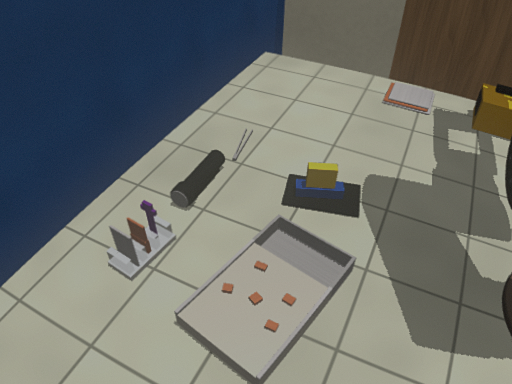

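The scene view shows the scraper standing on the black pad at (205,155). The plate is at (330,185), with its trough at the left and five offcuts on the white surface; the side view agrees. I'll take closer wrist views from several places next.

```bash
cat > h.py <<'E'
import numpy as np,cv2
def save(ctrl,c,fn):
    o=ctrl.get_obs(); f=ctrl.grab_frame(c)
    if c=="wrist":
        T=np.eye(4);T[:3,:3]=o["eef_rot"];T[:3,3]=o["eef_pos"];T=T@f["tool_from_camera"]
    else: T=np.eye(4);T[:3,:3]=f["attitude"];T[:3,3]=f["xyz"]
    K=np.array([[f["fx"],0,f["cx"]],[0,f["fy"],f["cy"]],[0,0,1.]])
    np.savez(fn,im=f["pixels"],T=T,K=K,d=np.array(f["dist"],float))
    return np.load(fn)
def proj(f,P):
    T=f["T"];R=T[:3,:3]@np.diag([1,-1,-1]);t=T[:3,3]
    r=cv2.Rodrigues(R.T)[0]
    return cv2.projectPoints(np.asarray(P,float).reshape(-1,1,3),r,-R.T@t,f["K"],f["d"])[0].reshape(-1,2)
def ortho(f,z,x0,x1,y0,y1,s):
    # rows: x decreasing downward (x ahead is up), cols: y decreasing rightward; s m/px
    xs=np.arange(x1,x0,-s);ys=np.arange(y1,y0,-s)
    Y,X=np.meshgrid(ys,xs)
    p=proj(f,np.stack([X,Y,0*X+z],-1)).reshape(*X.shape,2).astype(np.float32)
    return cv2.remap(np.ascontiguousarray(f["im"][:,:,::-1]),p[...,0],p[...,1],cv2.INTER_LINEAR)
E
python3 - <<'E'
from bench import ctrl
import numpy as np,cv2
from h import *
R=np.diag([1.,-1,-1])
save(ctrl,"scene","s0.npz");save(ctrl,"side","s1.npz")
for i,p in enumerate([(.53,-.08,.27),(.53,.06,.33),(.53,.18,.27)]):
    ctrl.move_to(p,R);ctrl.hold(.1)
    f=save(ctrl,"wrist",f"w{i}.npz")
    for q in ["scraper","pad","plate","trough","chip1"]:
        print(i,q,[(np.round(d["point"],3).tolist(),round(d["conf"],2)) for d in ctrl.place_of("wrist",q)[:6]])
print(ctrl.get_obs()["time"],ctrl.get_obs()["joint_pos"])
a=np.load("w0.npz");b=np.load("w2.npz")
A=ortho(a,.006,.42,.65,-.22,.02,.0006);B=ortho(b,.038,.4,.65,.02,.33,.0007)
cv2.imwrite("pics/pad.png",A);cv2.imwrite("pics/plate.png",B)
cv2.imwrite("pics/w1.png",np.load("w1.npz")["im"][:,:,::-1]);print(A.shape,B.shape)
E
```

```text
0 scraper [([0.527, -0.103, 0.006], 0.92), ([0.48, 0.183, 0.031], 0.25)]
0 pad [([0.518, -0.109, -0.002], 0.6)]
0 plate [([0.514, 0.17, -0.001], 0.83)]
0 trough [([0.489, 0.078, 0.005], 0.7)]
0 chip1 [([0.544, 0.142, 0.033], 0.71), ([0.48, 0.238, 0.029], 0.59), ([0.525, 0.209, 0.033], 0.53), ([0.575, 0.209, 0.035], 0.5), ([0.478, 0.186, 0.032], 0.46)]
1 scraper [([0.527, -0.101, 0.006], 0.86), ([0.483, 0.238, 0.03], 0.64)]
1 pad [([0.517, -0.106, -0.002], 0.6)]
1 plate [([0.517, 0.172, -0.002], 0.81), ([0.524, -0.102, 0.003], 0.2)]
1 trough [([0.493, 0.075, 0.003], 0.81)]
1 chip1 [([0.574, 0.211, 0.036], 0.7), ([0.539, 0.142, 0.036], 0.61), ([0.526, 0.207, 0.032], 0.52), ([0.485, 0.236, 0.028], 0.46), ([0.476, 0.185, 0.03], 0.41)]
2 scraper [([0.527, -0.101, 0.006], 0.56)]
2 pad [([0.519, -0.106, -0.002], 0.6)]
2 plate [([0.517, 0.171, -0.001], 0.93), ([0.576, 0.214, 0.034], 0.36)]
2 trough [([0.495, 0.078, 0.004], 0.69)]
2 chip1 [([0.484, 0.234, 0.03], 0.67), ([0.544, 0.144, 0.037], 0.66), ([0.575, 0.212, 0.037], 0.58), ([0.48, 0.185, 0.029], 0.49), ([0.526, 0.208, 0.033], 0.49)]
6.875 [ 2.72250022e-01  3.39429790e-01  1.79003647e+00 -1.29320562e-05
  1.01152001e+00  1.84396441e+00]
(384, 400, 3) (358, 443, 3)
```

View pics/pad.png

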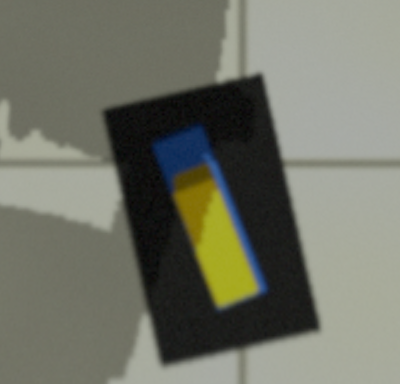

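View pics/plate.png

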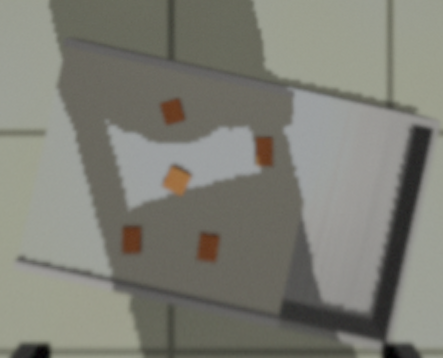

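The pad view shows the scraper yawed about 22° (grip at px (220,240)) and the pad yawed about 13°. The plate view shows the rims tilted about 12°, with the trough on the right and five copper offcuts on the plate. Next I'll fit the scraper and pad outlines over all views, with height free, and overlay the plate model.

```bash
cat >> h.py <<'E'
def box(x0,x1,y0,y1,z0,z1): return np.array([[x,y,z] for x in(x0,x1) for y in(y0,y1) for z in(z0,z1)],float)
def place(P,x,y,z,w):
    c,s=np.cos(w),np.sin(w);return P@np.array([[c,-s,0],[s,c,0],[0,0,1]]).T+[x,y,z]
def iou(f,m,boxes,q):
    r=np.zeros(m.shape,np.uint8)
    for P in boxes: cv2.fillConvexPoly(r,cv2.convexHull(np.round(proj(f,place(P,*q))*16).astype(np.int32)),1,shift=4)
    return (r&m).sum()/((r|m).sum()+1)
YEL=box(-.03,.03,-.011,.011,.024,.074)
def yellow(f):
    h=cv2.cvtColor(f["im"],cv2.COLOR_RGB2HSV);m=((h[...,0]>20)&(h[...,0]<35)&(h[...,1]>120)&(h[...,2]>50)).astype(np.uint8)
    c=proj(f,[[.527,-.102,.05]])[0];yy,xx=np.mgrid[:m.shape[0],:m.shape[1]]
    m[np.hypot(xx-c[0],yy-c[1])>100]=0;return m
def black(f):
    h=cv2.cvtColor(f["im"],cv2.COLOR_RGB2HSV);return h
E
python3 - <<'E'
from h import *
from scipy.optimize import minimize
V={n:np.load(n+".npz") for n in("s0","s1","w0","w1")}
M={n:yellow(V[n]) for n in V};print({n:int(M[n].sum()) for n in M})
def fit(ns,q0):
    c=lambda q:-sum(iou(V[n],M[n],[YEL],q) for n in ns)/len(ns)
    best=min((minimize(c,[q0[0],q0[1],q0[2],w],method="Nelder-Mead",options=dict(initial_simplex=np.array([q0[0],q0[1],q0[2],w])+np.vstack([np.zeros(4),np.diag([.006,.006,.006,.1])]),maxiter=300)) for w in(.3,.45)),key=lambda r:r.fun)
    return best.x,-best.fun
for ns in(("w0","w1"),("s0","s1"),("w0","w1","s0","s1")):
    x,v=fit(ns,(.527,-.102,.006));print(ns,np.round(x,4),np.degrees(x[3]).round(1),round(v,3))
# pad: dark area + scraper inside -> minAreaRect on ortho at z=.006
for n in("w0","w1"):
    o=ortho(V[n],.006,.40,.65,-.22,.02,.0005)
    hsv=cv2.cvtColor(o,cv2.COLOR_BGR2HSV); m=((hsv[...,2]<60)|(hsv[...,1]>110)).astype(np.uint8)
    m=cv2.morphologyEx(m,cv2.MORPH_OPEN,np.ones((9,9)))
    c=max(cv2.findContours(m,0,2)[0],key=cv2.contourArea);(u,v),wh,a=cv2.minAreaRect(c)
    print(n,"pad",round(.65-v*.0005,4),round(.02-u*.0005,4),np.array(wh)*.5,a)
ps=[]
for n in("w2","w1"):
    f=np.load(n+".npz");o=ortho(f,.038,.4,.65,.02,.33,.0008)
    o=cv2.convertScaleAbs(o,alpha=1.3)
    def dr(P,z,col):
        # outline at height z, projected in image then onto ortho plane only valid for z=.038
        Q=place(np.array([[x,y,z] for x,y in P]),.517,.171,0,np.radians(-12.4))
        px=np.stack([(.33-Q[:,1])/.0008,(.65-Q[:,0])/.0008],1);cv2.polylines(o,[np.round(px*8).astype(np.int32)],True,col,1,shift=3)
    dr([(-.083,-.135),(.083,-.135),(.083,.135),(-.083,.135)],.038,(0,255,0))
    dr([(-.077,-.131),(.077,-.131),(.077,-.055),(-.077,-.055)],.038,(0,0,255))
    ps.append(o)
cv2.imwrite("pics/ov.png",np.hstack(ps))
E
```

```text
{'s0': 257, 's1': 679, 'w0': 1051, 'w1': 1154}
('w0', 'w1') [ 0.5251 -0.1038  0.0095  0.3853] 22.1 0.877
('s0', 's1') [ 0.527  -0.1031  0.0031  0.4522] 25.9 0.697
('w0', 'w1', 's0', 's1') [ 0.526  -0.1037  0.0079  0.3769] 21.6 0.779
w0 pad 0.5187 -0.1063 [156.80203247  97.36415863] 77.00537872314453
w1 pad 0.5182 -0.1057 [156.11238098  97.55492401] 76.92442321777344
```

View pics/ov.png

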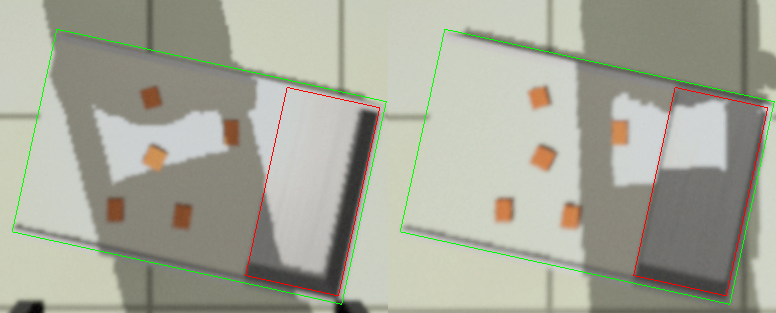

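The plate model (0.517, 0.171, yaw -12.4°) lies on the rims and trough in both views, within about 2–3 mm. The scraper fits at (0.526, -0.104), yaw 22°, and the pad at (0.5185, -0.106), yaw 13°. I'll grasp now.

```bash
cat >> h.py <<'E'
def down(deg):
    c,s=np.cos(np.radians(deg)),np.sin(np.radians(deg));return np.array([[c,s,0],[s,-c,0],[0,0,-1.]])
PL=(.517,.171,0,np.radians(-12.4))
def P(x,y,z): return place(np.array([[x,y,z]]),*PL)[0]
def st(ctrl,t=""):
    o=ctrl.get_obs();print(t,"t",round(o["time"],2),"p",np.round(o["eef_pos"],4),"F",np.round(o["force"],1),"w",round(o["width"],4),"g",np.round(o["grasp_force"],1));return o
E
python3 - <<'E'
from bench import ctrl
from h import *
R=down(22)
ctrl.move_to((.526,-.1037,.15),R);print(ctrl.get_obs()["joint_pos"])
ctrl.line_to((.526,-.1037,.063),v=.1);st(ctrl,"down")
ctrl.move_gripper(.015);st(ctrl,"grip")
ctrl.line_to((.526,-.1037,.12),v=.1);ctrl.hold(.2);st(ctrl,"lift")
ctrl.move_to(P(.025,.105,.15),down(-12.4));ctrl.hold(.1);st(ctrl,"over");print(ctrl.get_obs()["joint_pos"])
for c in("side","scene"):save(ctrl,c,"g_"+c+".npz")
a=np.load("g_side.npz")["im"][60:,:,::-1];cv2.imwrite("pics/g.png",a)
E
```

```text
[-2.50190190e-01  4.60969380e-01  1.95777000e+00  1.81253430e-04
  7.22223295e-01  9.36848197e-01]
down t 9.07 p [ 0.5263 -0.1037  0.0634] F [-0.2 -0.1 -0.5] w 0.0851 g 0.0
grip t 9.68 p [ 0.5261 -0.1037  0.0633] F [-1.6  0.3  4.9] w 0.0215 g 59.3
lift t 10.59 p [ 0.5256 -0.1036  0.1193] F [-0.6  0.5 -1.6] w 0.0213 g 58.6
over t 12.09 p [0.5642 0.267  0.1499] F [-0.3  0.6 -1.2] w 0.0213 g 58.6
[ 3.93593873e-01  5.63291797e-01  1.75305240e+00 -2.11558726e-04
  8.25584868e-01  2.18182759e+00]
```

View pics/g.png

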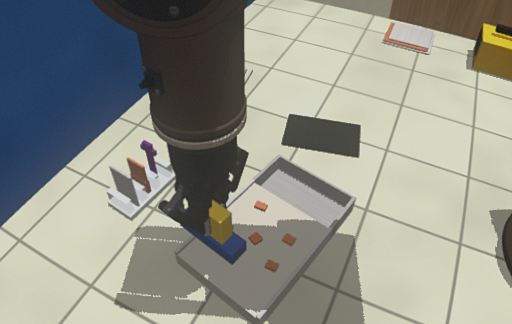

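The scraper is held upright and square to the plate (px (225,235)), clear of the offcuts. I'll feel for the surface and wipe both lanes.

```bash
cat > wipe.py <<'E'
from bench import ctrl
from h import *
def wipe(x,y0=.107,y1=-.062):
    ctrl.line_to(P(x,y0,.096),v=.12);ctrl.hold(.15);f0=ctrl.get_obs()["force"][2]
    z=.0925
    while z>.0875:
        ctrl.line_to(P(x,y0,z),v=.03)
        if ctrl.get_obs()["force"][2]-f0>3: break
        z-=.0007
    st(ctrl,f"contact z={z:.4f}")
    z+=.0010
    ctrl.line_to(P(x,y0,z),v=.03)
    ctrl.line_to(P(x,.02,z),v=.09);st(ctrl,"mid")
    ctrl.line_to(P(x,y1,z),v=.09);st(ctrl,"end")
    ctrl.line_to(P(x,y1,.15),v=.15)
E
python3 - <<'E'
from wipe import *
wipe(.025)
ctrl.line_to(P(-.025,.107,.15),v=.25)
wipe(-.025)
ctrl.move_to((.54,-.06,.25),down(0))
f=save(ctrl,"wrist","x.npz");print("chips",[(np.round(d["point"],3).tolist(),round(d["conf"],2)) for d in ctrl.boxes_of("wrist","chip1")])
st(ctrl)
s=save(ctrl,"side","x2.npz");cv2.imwrite("pics/x.png",s["im"][100:,100:,::-1])
E
```

```text
contact z=0.0925 t 13.21 p [0.5647 0.2705 0.0934] F [-2.8  1.8  8.9] w 0.0216 g 60.0
mid t 14.57 p [0.5458 0.1853 0.0935] F [-0.5 -2.6  4.4] w 0.0213 g 59.3
end t 15.63 p [0.5281 0.1051 0.0935] F [-1.1 -2.5  4.6] w 0.0215 g 59.4
contact z=0.0897 t 19.03 p [0.5157 0.2809 0.0901] F [ 0.5 -1.5  7.4] w 0.0212 g 59.9
mid t 20.4 p [0.4971 0.1963 0.0907] F [ 0.7 -0.1 -1.2] w 0.0216 g 58.9
end t 21.46 p [0.4795 0.1161 0.0907] F [ 0.3  0.2 -1.5] w 0.0215 g 58.9
chips [([0.505, 0.09, 0.015], 0.72), ([0.549, 0.095, 0.023], 0.69), ([0.515, 0.08, 0.014], 0.6), ([0.457, 0.115, 0.008], 0.6), ([0.464, 0.094, 0.013], 0.49)]
 t 22.95 p [ 0.5391 -0.0586  0.2487] F [ 0.3 -0.1 -1.3] w 0.0214 g 58.9
```

View pics/x.png

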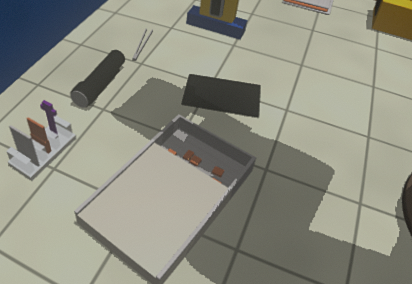

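The plate is clear and the chips show in the trough (crop px (170–220,155–170)). One reads 23 mm high, so I'll look closer at it and at how the scraper sits in the grip.

```bash
python3 - <<'E'
from bench import ctrl
from h import *
ctrl.move_to((.50,-.01,.25),down(-12.4));ctrl.hold(.1)
f=save(ctrl,"wrist","y.npz");print("chips",[(np.round(d["point"],3).tolist(),round(d["conf"],2)) for d in ctrl.boxes_of("wrist","chip1")])
a=f["im"][:,:,::-1]
s=save(ctrl,"side","y2.npz")["im"][40:240,150:400,::-1]
cv2.imwrite("pics/y.png",np.vstack([cv2.resize(a,(480,360)),cv2.resize(s,(300,240)).copy() if 0 else cv2.copyMakeBorder(cv2.resize(s,(300,240)),0,0,0,180,0)]))
st(ctrl)
E
```

```text
chips [([0.505, 0.089, 0.015], 0.75), ([0.549, 0.094, 0.022], 0.64), ([0.46, 0.092, 0.012], 0.59), ([0.455, 0.115, 0.007], 0.59), ([0.517, 0.078, 0.014], 0.58), ([0.521, 0.162, 0.032], 0.4)]
 t 23.65 p [ 0.5004 -0.0103  0.2499] F [ 0.7  0.7 -2. ] w 0.0213 g 58.9
```

View pics/y.png

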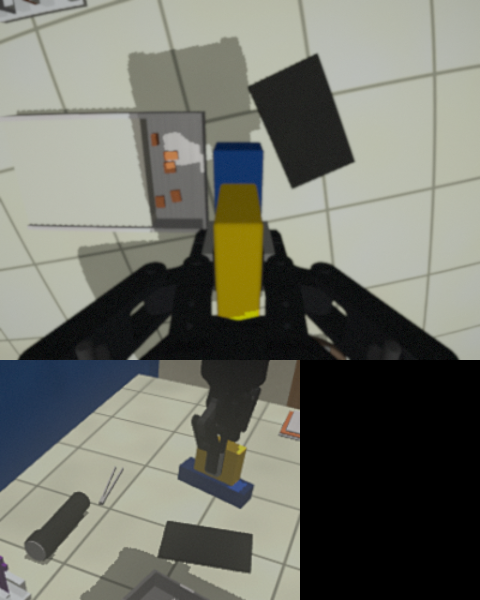

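All five offcuts lie in the trough; one leans on its inner wall at (155,138) but is inside. I'll put the scraper back on the pad with a gentle press to level the foot.

```bash
python3 - <<'E'
from bench import ctrl
from h import *
x,y=.5185,-.106
ctrl.move_to((x,y,.12),down(13));ctrl.line_to((x,y,.072),v=.08);ctrl.hold(.2)
f0=ctrl.get_obs()["force"][2];z=.0705
while z>.0620:
    ctrl.line_to((x,y,z),v=.03);o=ctrl.get_obs();F=o["force"][2]-f0
    if F>2:print(round(z,4),round(F,1),end="; ")
    if F>14 or (F>5 and z<.0635):break
    z-=.0006
st(ctrl,"placed")
ctrl.move_gripper(.085);ctrl.hold(.2);st(ctrl,"open")
ctrl.line_to((x,y,.19),v=.12)
ctrl.move_to((.5,-.01,.27),down(-12.4));ctrl.hold(.1)
save(ctrl,"wrist","z0.npz");print([(c,np.round(d["point"],3).tolist()) for c in("scraper","pad") for d in ctrl.place_of("wrist",c)[:1]],len(ctrl.boxes_of("wrist","chip1")))
ctrl.move_to((.5,-.12,.29),down(0));ctrl.hold(.1)
f=save(ctrl,"wrist","z1.npz");save(ctrl,"side","z2.npz");st(ctrl)
from scipy.optimize import minimize
V=[np.load(n+".npz") for n in("z0","z1")];M=[yellow(v) for v in V]
c=lambda q:-sum(iou(v,m,[YEL],q) for v,m in zip(V,M))/2
q0=np.array([x,y,.006,.23]);r=minimize(c,q0,method="Nelder-Mead",options=dict(initial_simplex=q0+np.vstack([np.zeros(4),np.diag([.006,.006,.006,.1])])))
print("fit",np.round(r.x,4),r.fun)
for n in("z0","z1"):
    o=ortho(np.load(n+".npz"),.006,.40,.65,-.22,.02,.0005)
    hsv=cv2.cvtColor(o,cv2.COLOR_BGR2HSV); m=((hsv[...,2]<60)|(hsv[...,1]>110)).astype(np.uint8)
    m=cv2.morphologyEx(m,cv2.MORPH_OPEN,np.ones((9,9)))
    k=max(cv2.findContours(m,0,2)[0],key=cv2.contourArea);(u,v),wh,a=cv2.minAreaRect(k)
    print(n,"pad",round(.65-v*.0005,4),round(.02-u*.0005,4),np.array(wh)*.5,a)
cv2.imwrite("pics/z.png",np.hstack([V[1]["im"],V[0]["im"]])[:,:,::-1][:, :1024][::1].copy() if 0 else np.hstack([cv2.resize(np.load(n+".npz")["im"],(400,300)) for n in("z1","z2")])[:,:,::-1])
E
```

```text
0.0639 6.9; 0.0633 11.8; placed t 28.54 p [ 0.519  -0.106   0.0638] F [1.6 2.4 9.7] w 0.0211 g 60.4
open t 29.38 p [ 0.5185 -0.106   0.0633] F [-0.8  0.4 -0.2] w 0.0849 g 0.0
[('scraper', [0.518, -0.104, 0.005])] 4
 t 32.27 p [ 0.4999 -0.1191  0.2897] F [ 0.5  0.2 -0.1] w 0.085 g 0.0
fit [ 0.5194 -0.1064  0.009   0.2284] -0.8776503501079773
z0 pad 0.5181 -0.1055 [156.31048584  98.32209015] 77.057373046875
z1 pad 0.5187 -0.107 [157.3992157  99.4356308] 76.55138397216797
```

View pics/z.png

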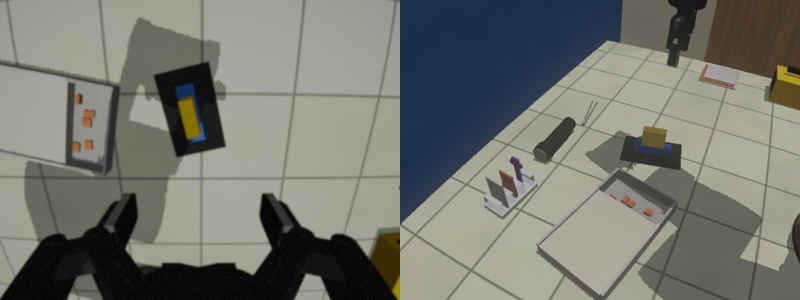

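The scraper stands upright in the middle of the pad (left px (190,115)). All five offcuts are in the trough (px (77–90, 98–147)), the plate is clear, and the bystanders are unmoved. I'm handing in.

```bash
python3 -c "
from bench import ctrl
print(ctrl.job_done())"
```

```text
the job is handed in; nothing more can be done
None
```

I handed the job in at about 32 s: all five offcuts are in the trough, the scraper stands within about 1 mm of the middle of its pad, and in the last pictures the stand, probe and tweezers look unmoved.

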